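# Clamp the mended trivet

### The arm

A 7-joint arm with a two-finger parallel gripper is mounted at the origin on the work surface. World frame = base frame: x ahead of the robot, y to its left, z up, the work surface at z = 0. Lengths are in m, angles in rad, forces in N, time in s.
With the tool pointing down it reaches from about 0.4 to 0.85 m from the base axis. Payload 4.5 kg.
Tool frame: the origin (TCP) lies on the centre line of the jaws, within the pads' length; the fingertips stand 11 mm ahead of it and the grasp point (between the pads) lies 8 mm behind it; z points along the fingers, y is the line along which they close (so a half turn about z gives the same grasp; the last joint's range is limited). The gripper opens to 88 mm and grips with 3 to 60 N. Pads are 18 mm wide; open, the fingers measure 123 mm over their backs; the gripper's body (75 mm by 187 mm) begins 45 mm behind the grasp point.
Start: joints at [1.339, 0.689, -0.195, 1.565, 0.157, 0.902, -0.215], TCP at [0.164, -0.603, 0.25] pointing down, gripper open.
Joint ranges: [-3.01, 3.01], [-0.46, 2.08], [-1.47, 1.51], [0.13, 2.56], [-1, 4.14], [0.04, 2.09], [-2.66, 2.66]. Speed limits (rad/s): [2.57, 2.57, 3.14, 3.14, 3.14, 3.14, 3.14].

### API

Orientations are given as a unit quaternion [x, y, z, w].
In Python, from plant import * gives the robot as it stands. The module is installed in compiled form; this text tells all that it offers.
- The arm moves only by the tool send_rows, never from a script. Its argument "motion" is a list of rows, each an object of numbers: "x", "y", "z": the shift along the tool's x, y, z in cm; "rx", "ry", "rz": the turn, a rotation vector about the tool's x, y, z in rad; "jaw": the finger opening in cm, from 0 to 8.81. In form: [{"x": .., "y": .., "z": .., "rx": .., "ry": .., "rz": .., "jaw": ..}, ...]. A call has exactly 5 rows; each row shifts and turns the commanded pose from where the row before left it, along the tool's axes as they then stand; what a row does not reach is not made up. A row lasts 1/10 s, in which the tool goes at most 50 mm and 8.59 degrees, less where a joint would pass 70% of its speed; a pose out of reach is approached as far as the arm can. A call is refused whole if a number of a shift passes 5 or a number of a turn 0.15, either way. A call with a gripper value outside its range is refused whole. The fingers move at their own pace and stop on an object; "grip_force" is the grip in N (left out, the last holds). Time passes only in rows, so rows that do not move let the fingers close, or fill a call up. It gives the time, the measured TCP pose, the force, the opening and the grip force at its end, in the units of the state.
- get_state(): the state, without advancing time (a new reading comes with each control period).
- snapshot(name): name is "scene" or "top"; returns a dict with "img" (420x560x3 uint8, red, green, blue), "vertical_fov" (degrees; the focal length in pixels is half the picture's height over the tangent of half this angle, whatever the lens; pixels are square), "cx", "cy" (the principal point, pixels), "D" ([k1, k2, p1, p2, k3] as OpenCV has them; the pictures are not rectified), "extrinsics" (4x4, takes a point from camera to world coordinates). Camera axes: x right, y up, looking along -z (the intrinsics and any distortion apply to the point x, -y, -z); pixel columns grow to the right and rows downward; lengths in m; the calibration is good to about 2 mm. A picture is of the moment at which its call begins. There is no depth.
- finish_job(): hands the job in; it is judged then, once.
The state is a dict: "clock": time; "q": joint angles; "qd": joint speeds; "joint_torque": joint torques, N m; "tool_pos": TCP position; "eef_rot": TCP orientation; "contact_force": force on the tool from outside, world axes, zero at the start; "moment": the same for the moment, N m; "opening": opening from 0.0 (shut) to 1.0 (fully open); "finger_force": force on a finger pad.
Only numpy, scipy, OpenCV 4.12 (cv2) and the standard library are available. Lean on these libraries where they do the work, as an engineer would, in place of code of your own. Each camera call takes 0.05 s, during which the arm holds its last target. There are 200 camera calls.

### The job

The ceramic trivet has broken in two and its glued halves lie between the jaws of the one-hand bar clamp on the counter. Pump the clamp's trigger, squeezing it fully in towards the handle and letting it spring back each time, until the jaws have drawn the break shut and grip the trivet snugly; squeeze lightly, because too hard a squeeze will crush the ceramic. Finish still squeezing the trigger so that the clamp keeps its grip, and leave the other kitchen things where they stand.

Things in the scene. Friction and masses are not known exactly. Their poses are not given: they have to be found in the camera images.
- clamp: one-hand bar clamp, blue casing, lying loose on its side on the counter (all of it 0 to 32 mm high, 0.75 kg). This is the casing with handle and moving jaw. Origin on the counter under the bar's middle line, level with the moving jaw's pad face. y runs along the bar from moving to fixed jaw, x from the bar towards the jaw tips, z up. It slides on the counter to suit the fingers as it is squeezed
- grip (a point): place to squeeze handle and trigger together, across the clamp's y: midway between their outer faces with the trigger released, 22 mm above the counter, at x -62, y -40 mm of the clamp. Here they measure 60 mm over all released, 32 mm with the trigger at its stop. Free for fingers from x -53 to -85 mm of the clamp; the casing begins at x -22, the blue root of the handle ends at x -54
- handle (a point): middle of the outer (-y) face of the black handle, 16 mm above the counter, at x -80, y -70 mm of the clamp. Handle 16 mm wide in y, 30 mm high, straight along x from -52 to -117 mm, part of the casing. The small orange tab near the casing is the release, not needed
- trigger_pad (a point): point on the outer (+y) face of the orange trigger lever, 62 mm to the handle side of the bar, 16 mm above the counter. Lever 11 mm wide, 26 mm high (3 to 29 mm above the counter), its orange part 50 mm long, beside the handle; it turns about a pin 92 mm from here, beyond the bar
- trigger (a joint): swing of the trigger lever: 0 = released (a spring returns it), 0.30 rad = at its stop by the handle; grows as it is squeezed to the handle, 28 mm at the grip, against 3 to 5 N. A full squeeze draws the bar in by about 10 mm (2 teeth); a pawl keeps it when the trigger is let go. Against the work it stops part-way: squeezed with 20 N the jaws press with 15 to 25 N, with 40 N 40 to 50 N, with 60 N they crush
- bar (a joint): how far the toothed bar with the fixed jaw is drawn in, m: 0 = widest, 147 mm between the pads; the opening is 147 mm less this value; at most 0.064. The halves together are 110 mm wide. It ratchets one way; after a release under load it may slip back by up to one 5 mm tooth
- pad (a joint): compression of the moving jaw's soft rubber pad, m: 0 = untouched, 0.004 = squashed flat. It yields 1 mm for each 10 N of clamping force; a snug hold is over 10 N, the ceramic is crushed above 60 N
- moving_jaw (a point): centre of the moving jaw's pad face (pad uncompressed), 16 mm above the counter; the pad is 30 mm wide and 22 mm high and faces the clamp's +y
- fixed_jaw (a point): centre of the fixed jaw's pad face on the end of the bar, 16 mm above the counter, facing -y of the clamp; it moves with the bar
- half_right: half of the broken trivet, next to the moving jaw: terracotta slab with white and blue glaze, 110 mm (x) by 55 mm (y) by 16 mm, about 0.2 kg, loose on the counter. Origin under its middle; x runs along the break, the break is its +y side
- half_left: the other half, same size, next to the fixed jaw; its break is its -y side. With the break shut the two origins are 55 mm apart in y and 0 in x. At first the break gapes 4 to 11 mm
- jar: glass storage jar with clip-on lid, 84 mm diameter, 114 mm high, loose; origin under its middle; to be left alone
- cooker: empty steel pressure cooker without lid, 226 mm over the rim, 128 mm high, long black handle, loose, 1.6 kg; origin under its middle; to be left alone
- spatula: wooden spatula 290 mm long lying on the counter, loose; to be left alone
- pot_lid: aluminium pot lid of 200 mm diameter standing upright in a wooden rack, fixed; 214 mm high; origin under its middle
Things that resemble listed ones, but are neither listed nor needed, are in the scene too. Leave any black or purple look-alike of the half_left alone.

How it is judged:
By the outcome, as a careful person would: the job done as asked, in the order asked, and still so for the second after the job is handed in, while the arm keeps its last pose, push and grip.
It also fails if it takes over 45 s, if anything falls off the work surface, if the arm or the gripper's body presses on something with over 40 N, if the wrist force passes 120 N, or if a joint passes its speed limit or range.

## Working session

There is one attempt and no reset: what is moved stays moved. The work goes in short steps, Python scripts to look and compute and a tool call to move; the robot and the scene stay as the last step left them, time stands still between calls to the robot, and variables do not carry over. Pictures are saved under pics/ and viewed, at most 10 in all, crops included, and the job is handed in when it is done.

Besides the shell and the picture viewer there is one more tool, called after ">>>" by a JSON object that holds its "name" and its "arguments". send_rows: Moves the arm, as the interface text tells. Its arguments: {"type":"object","properties":{"motion":{"type":"array"},"grip_force":{"type":"number"}},"required":["motion"]}

```bash
mkdir -p pics; cat > h.py <<'E'
from plant import *
import numpy as np, cv2
def snap(n,f):
    s=snapshot(n); cv2.imwrite('pics/'+f+'.png',cv2.cvtColor(s['img'],cv2.COLOR_RGB2BGR)); return s
def KD(s):
    h=s['img'].shape[0]; f=h/2/np.tan(np.radians(s['vertical_fov'])/2)
    return np.array([[f,0,s['cx']],[0,f,s['cy']],[0,0,1.]]),np.array(s['D'],float)
def p2w(s,px,z):
    K,D=KD(s); E=np.array(s['extrinsics'])
    n=cv2.undistortPoints(np.array(px,float).reshape(-1,1,2),K,D).reshape(-1,2)
    d=np.c_[n[:,0],-n[:,1],-np.ones(len(n))]@E[:3,:3].T
    o=E[:3,3]; return o+d*((np.asarray(z)-o[2])/d[:,2])[:,None]
def w2p(s,P):
    K,D=KD(s); E=np.array(s['extrinsics'])
    c=(np.array(P,float).reshape(-1,3)-E[:3,3])@E[:3,:3]
    return cv2.projectPoints(c*[1,-1,-1],np.zeros(3),np.zeros(3),K,D)[0].reshape(-1,2)
E
python3 - <<'E'
from h import *
a=snap('scene','s0');b=snap('top','t0')
for s in(a,b):print(KD(s),np.round(s['extrinsics'],3))
st=get_state();print({k:np.round(v,3) for k,v in st.items()})
import pickle;pickle.dump((a,b),open('c0.pkl','wb'))
E
```

```text
(array([[455.10157102,   0.        , 281.62632409],
       [  0.        , 455.10157102, 208.76686944],
       [  0.        ,   0.        ,   1.        ]]), array([-0.07080439,  0.        ,  0.        ,  0.        ,  0.        ])) [[-0.679 -0.624  0.387  1.093]
 [ 0.734 -0.583  0.349  0.473]
 [ 0.008  0.521  0.854  1.142]
 [ 0.     0.     0.     1.   ]]
(array([[396.09139505,   0.        , 282.25524918],
       [  0.        , 396.09139505, 211.2023822 ],
       [  0.        ,   0.        ,   1.        ]]), array([0.02441435, 0.        , 0.        , 0.        , 0.        ])) [[ 0.025  0.99  -0.139  0.433]
 [-0.999  0.028  0.022  0.025]
 [ 0.026  0.138  0.99   1.105]
 [ 0.     0.     0.     1.   ]]
{'clock': np.float64(0.1), 'q': array([ 1.339,  0.69 , -0.195,  1.566,  0.157,  0.903, -0.215]), 'qd': array([-0.001, -0.004,  0.001, -0.004, -0.001,  0.   ,  0.002]), 'joint_torque': array([-3.0000e-03, -5.2850e+01, -1.2720e+00, -1.5384e+01, -5.3000e-02,
        2.0000e-03,  0.0000e+00]), 'tool_pos': array([ 0.164, -0.603,  0.249]), 'eef_rot': array([ 0.991,  0.133, -0.   , -0.001]), 'contact_force': array([ 0.268,  0.12 , -0.044]), 'moment': array([-0.008,  0.024, -0.031]), 'finger_force': np.float64(0.0), 'opening': np.float64(0.999)}
```

View pics/t0.png

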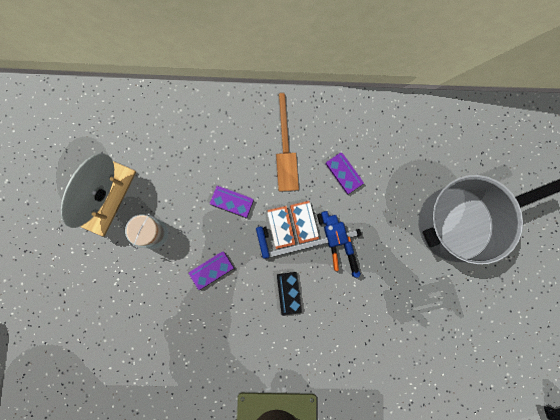

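View pics/s0.png

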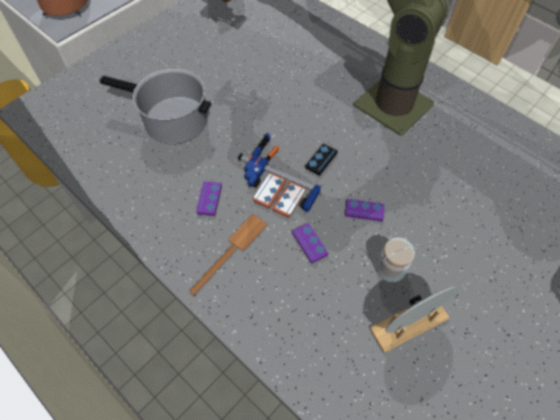

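The top view shows the clamp's blue casing at about (337,230), its black handle at (353,262), the orange trigger at (335,260) and the fixed jaw at (263,242). The white trivet halves are at (281,227) and (304,222). Three purple look-alikes are at (231,201), (212,271) and (344,173), and a black one is at (289,293). The only things that could be mistaken for the trigger are the handle and the orange release tab. Next is a close crop to check.

```bash
python3 - <<'E'
from h import *
i=cv2.imread('pics/t0.png')[190:290,245:375]
cv2.imwrite('pics/c0.png',cv2.resize(i,None,fx=6,fy=6,interpolation=cv2.INTER_CUBIC))
E
```

```text
(no output)
```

View pics/c0.png

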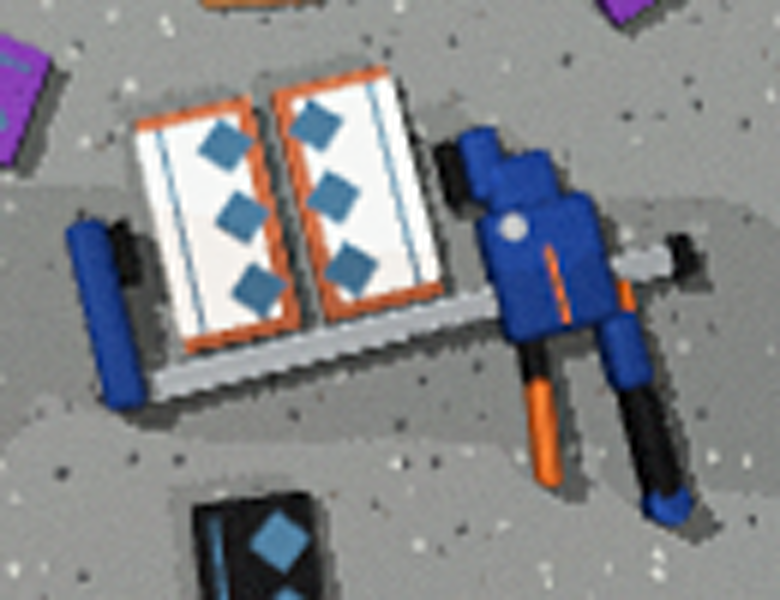

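The crop shows the real clamp: trigger from (540,380) to (548,480), black handle from (630,388) to (668,515), both pointing to the bottom of the image. The bar runs from (160,385) to (670,262).

```bash
python3 - <<'E'
from h import *
import pickle
from scipy.optimize import least_squares
a,b=pickle.load(open('c0.pkl','rb'))
c=lambda *p:[((x+.5)/6+244.5,(y+.5)/6+189.5) for x,y in p]
bar=p2w(b,c((165,385),(400,330),(665,262)),.02)
hd=p2w(b,c((634,388),(672,520)),.03)
tr=p2w(b,c((540,380),(549,482)),.029)
mj=p2w(b,c((462,165)),.027); 
print(*map(lambda v:np.round(v,4).tolist(),(bar,hd,tr,mj)),sep='\n')
d=bar[0]-bar[2]; print('bar yaw of clamp y',np.degrees(np.arctan2(d[1],d[0])))
d=hd[0]-hd[1]; print('handle +x dir',np.degrees(np.arctan2(d[1],d[0])))
def loc(p,P): cs,sn=np.cos(p[2]),np.sin(p[2]); q=P[:,:2]-p[:2]; return np.c_[q[:,0]*cs+q[:,1]*sn,-q[:,0]*sn+q[:,1]*cs]
def r(p):
    h=loc(p,hd);
    return np.r_[loc(p,bar)[:,0],h[:,1]+.062,h[0,0]+.054,h[1,0]+.117,(loc(p,tr)[:,1].mean()+.0155)*.7]
s=least_squares(r,[hd[0,0]+.05,hd[0,1]+.06,0.2]);p=s.x
print(p,np.round(s.fun*1e3,1)); print('tr',loc(p,tr),'mj',loc(p,mj))
R=np.array([[np.cos(p[2]),-np.sin(p[2])],[np.sin(p[2]),np.cos(p[2])]])
g=p[:2]+R@[-.062,-.040];print('grip',g)
# verify w/ scene cam
P=[np.r_[p[:2]+R@v[:2],v[2]] for v in np.array([[-.117,-.062,.03],[-.054,-.062,.03],[-.062,-.0155,.029],[-.062,-.04,.022]])]
q=w2p(a,P);print(q.round(1))
im=cv2.imread('pics/s0.png');m=cv2.resize(im[110:230,200:340],None,fx=5,fy=5,interpolation=cv2.INTER_CUBIC)
for u in q: cv2.circle(m,(int((u[0]-200+.5)*5),int((u[1]-110+.5)*5)),4,(0,255,0),1)
cv2.imwrite('pics/c1.png',m)
E
```

```text
[[0.467, 0.0254, 0.02], [0.4947, -0.0812, 0.02], [0.5291, -0.2027, 0.02]]
[[0.4708, -0.1864, 0.03], [0.4124, -0.2035, 0.03]]
[[0.4733, -0.144, 0.029], [0.4278, -0.1483, 0.029]]
[[0.5705, -0.1079, 0.027]]
bar yaw of clamp y 105.25237581305845
handle +x dir 16.309144517208825
[ 0.50555971 -0.11279199  0.27642752] [ 0.6 -1.8 -1.9  0.6  0.1  0.5  2.7 -1.1]
tr [[-0.03953695 -0.02122292]
 [-0.08446198 -0.0129645 ]] mj [[ 0.06382664 -0.01297637]]
grip [ 0.45683026 -0.16819452]
[[268.3 133.1]
 [258.9 146.8]
 [273.3 150.6]
 [266.4 149.2]]
```

View pics/c1.png

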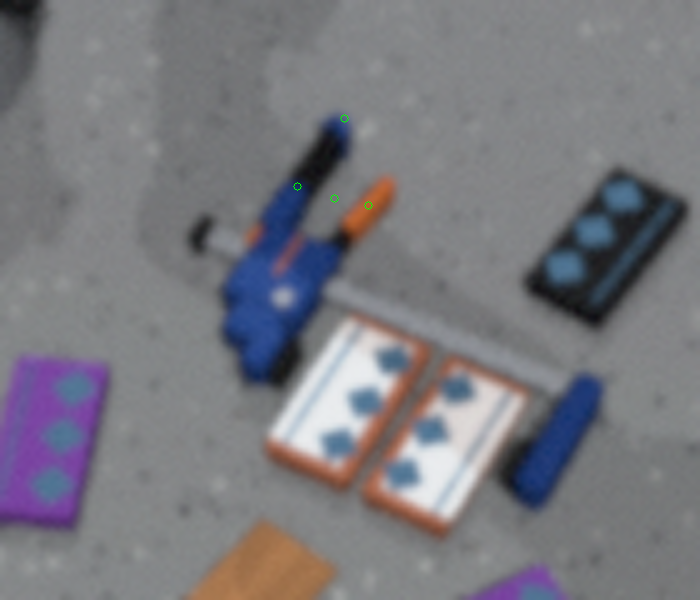

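The scene-view overlay matches: the handle tip, the handle root and the trigger all fall on the predicted points. The tool's yaw already matches the clamp's, so I only need to translate.

>>> {"name": "send_rows", "arguments": {"motion": [{"x": 3.6, "y": -3.1, "jaw": 8.81}, {"x": 3.6, "y": -3.1, "jaw": 8.81}, {"x": 3.6, "y": -3.1, "jaw": 8.81}, {"x": 3.6, "y": -3.1, "jaw": 8.81}, {"x": 3.6, "y": -3.1, "jaw": 8.81}], "grip_force": 20}}

```text
schema error: expected keys x, y, z, rx, ry, rz, jaw
```

>>> {"name": "send_rows", "arguments": {"motion": [{"x": 3.6, "y": -3.1, "jaw": 8.81}, {"x": 3.6, "y": -3.1, "jaw": 8.81}, {"x": 3.6, "y": -3.1, "jaw": 8.81}, {"x": 3.6, "y": -3.1, "jaw": 8.81}, {"x": 3.6, "y": -3.1, "jaw": 8.81}]}}

```text
schema error: expected keys x, y, z, rx, ry, rz, jaw
```

```bash
cat > go.py <<'E'
from h import *
from scipy.spatial.transform import Rotation as R
def rel(P,s):
    return np.round(R.from_quat(s['eef_rot']).inv().apply(np.array(P)-s['tool_pos'])*100,2)
E
python3 - <<'E'
from go import *
s=get_state();print(s['tool_pos'],s['eef_rot'],s['contact_force'],rel([.453,-.169,.09],s))
E
```

```text
[ 0.16398884 -0.60254787  0.24900505] [ 9.91177728e-01  1.32536979e-01 -1.75186014e-04 -7.93267425e-04] [ 0.26825656  0.12047076 -0.04403292] [ 39.28 -34.21  15.95]
```

>>> {"name": "send_rows", "arguments": {"motion": [{"x": 3.6, "y": -3.1, "z": 0, "rx": 0, "ry": 0, "rz": 0, "jaw": 8.8}, {"x": 3.6, "y": -3.1, "z": 0, "rx": 0, "ry": 0, "rz": 0, "jaw": 8.8}, {"x": 3.6, "y": -3.1, "z": 0, "rx": 0, "ry": 0, "rz": 0, "jaw": 8.8}, {"x": 3.6, "y": -3.1, "z": 0, "rx": 0, "ry": 0, "rz": 0, "jaw": 8.8}, {"x": 3.6, "y": -3.1, "z": 0, "rx": 0, "ry": 0, "rz": 0, "jaw": 8.8}], "grip_force": 20}}

```text
clock: 0.6
tool_pos: [0.2978, -0.4044, 0.2496]
eef_rot: [0.991, 0.132, -0.0, -0.0]
contact_force: [0.5, -1.0, -0.1]
opening: 0.996
finger_force: 0.0
```

>>> {"name": "send_rows", "arguments": {"motion": [{"x": 3.6, "y": -3.1, "z": 0, "rx": 0, "ry": 0, "rz": 0, "jaw": 8.8}, {"x": 3.6, "y": -3.1, "z": 0, "rx": 0, "ry": 0, "rz": 0, "jaw": 8.8}, {"x": 3.6, "y": -3.1, "z": 0, "rx": 0, "ry": 0, "rz": 0, "jaw": 8.8}, {"x": 3.6, "y": -3.1, "z": 0, "rx": 0, "ry": 0, "rz": 0, "jaw": 8.8}, {"x": 3.6, "y": -3.1, "z": 0, "rx": 0, "ry": 0, "rz": 0, "jaw": 8.8}]}}

```text
clock: 1.1
tool_pos: [0.4308, -0.2076, 0.2496]
eef_rot: [0.991, 0.132, -0.0, -0.0]
contact_force: [1.2, -1.0, -0.5]
opening: 0.996
finger_force: 0.0
```

```bash
python3 - <<'E'
from go import *
s=get_state();print(s['clock'],s['tool_pos'],s['eef_rot'],s['contact_force'],rel([.453,-.169,.08],s))
E
```

```text
1.1 [ 0.43075853 -0.20762823  0.24960626] [ 9.91193616e-01  1.32420498e-01 -1.62155642e-04 -3.03750666e-05] [ 1.15586651 -1.04836052 -0.50018155] [ 3.17 -3.14 16.96]
```

>>> {"name": "send_rows", "arguments": {"motion": [{"x": 1.6, "y": -1.6, "z": 4, "rx": 0, "ry": 0, "rz": 0, "jaw": 8.8}, {"x": 1.6, "y": -1.6, "z": 4, "rx": 0, "ry": 0, "rz": 0, "jaw": 8.8}, {"x": 0, "y": 0, "z": 4.5, "rx": 0, "ry": 0, "rz": 0, "jaw": 8.8}, {"x": 0, "y": 0, "z": 4.5, "rx": 0, "ry": 0, "rz": 0, "jaw": 8.8}, {"x": 0, "y": 0, "z": 0, "rx": 0, "ry": 0, "rz": 0, "jaw": 8.8}]}}

```text
clock: 1.6
tool_pos: [0.4488, -0.1684, 0.0743]
eef_rot: [0.991, 0.133, -0.006, -0.002]
contact_force: [-1.2, 0.3, 1.2]
opening: 1.001
finger_force: 0.0
```

```bash
python3 - <<'E'
from go import *
a=snap('scene','s1');b=snap('top','t1')
s=get_state();print(s['tool_pos'],rel([.453,-.169,.014],s))
T=s['tool_pos'];
out=[]
for m,x0,x1,y0,y1,f in((a,200,340,90,230,'s1'),(b,280,420,190,330,'t1')):
    im=cv2.resize(cv2.imread(f'pics/{f}.png')[y0:y1,x0:x1],(400,400),interpolation=cv2.INTER_CUBIC); k=400/140
    r=np.array([.965,.262,0]);t=np.array([-.262,.965,0])
    for P in ([.453,-.169,.03],[.453,-.169,.03]+.044*t,[.453,-.169,.03]-.044*t):
        u=w2p(m,P)[0];cv2.circle(im,(int((u[0]-x0+.5)*k),int((u[1]-y0+.5)*k)),3,(0,255,0),1)
    out.append(im)
cv2.imwrite('pics/c2.png',np.hstack(out))
E
```

```text
[ 0.4520857  -0.17006415  0.07972826] [ 0.13 -0.07  6.57]
```

View pics/c2.png

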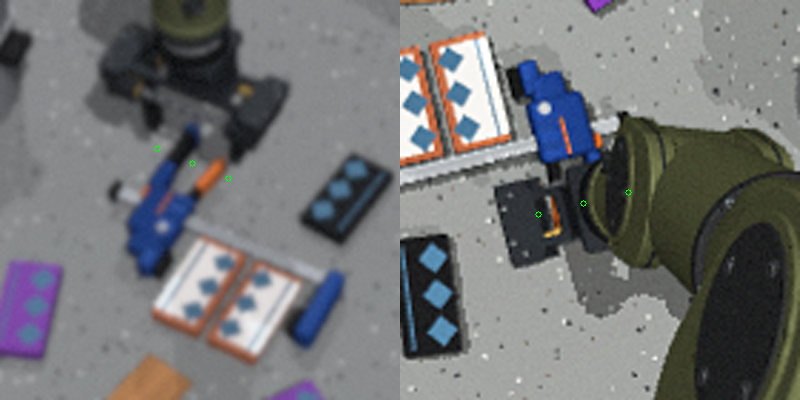

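The fingers hover over the handle and trigger. The finger targets, at left-image (157,148) and (228,178), lie clear outside both. Descending.

>>> {"name": "send_rows", "arguments": {"motion": [{"x": 0.1, "y": -0.1, "z": 2.5, "rx": 0, "ry": 0, "rz": 0, "jaw": 8.8}, {"x": 0, "y": 0, "z": 2, "rx": 0, "ry": 0, "rz": 0, "jaw": 8.8}, {"x": 0, "y": 0, "z": 1.2, "rx": 0, "ry": 0, "rz": 0, "jaw": 8.8}, {"x": 0, "y": 0, "z": 0.8, "rx": 0, "ry": 0, "rz": 0, "jaw": 8.8}, {"x": 0, "y": 0, "z": 0, "rx": 0, "ry": 0, "rz": 0, "jaw": 8.8}]}}

```text
clock: 2.2
tool_pos: [0.4539, -0.1692, 0.0155]
eef_rot: [0.991, 0.132, 0.001, 0.0]
contact_force: [-0.8, -0.6, 0.4]
opening: 0.997
finger_force: 0.0
```

>>> {"name": "send_rows", "arguments": {"motion": [{"x": 0, "y": 0, "z": 0, "rx": 0, "ry": 0, "rz": 0, "jaw": 6.5}, {"x": 0, "y": 0, "z": 0, "rx": 0, "ry": 0, "rz": 0, "jaw": 5.5}, {"x": 0, "y": 0, "z": 0, "rx": 0, "ry": 0, "rz": 0, "jaw": 4.5}, {"x": 0, "y": 0, "z": 0, "rx": 0, "ry": 0, "rz": 0, "jaw": 3.5}, {"x": 0, "y": 0, "z": 0, "rx": 0, "ry": 0, "rz": 0, "jaw": 2.5}], "grip_force": 20}}

```text
clock: 2.7
tool_pos: [0.4535, -0.1711, 0.0153]
eef_rot: [0.991, 0.131, 0.0, 0.002]
contact_force: [-1.2, -6.4, 3.7]
opening: 0.57
finger_force: 6.8
```

>>> {"name": "send_rows", "arguments": {"motion": [{"x": 0, "y": 0, "z": 0, "rx": 0, "ry": 0, "rz": 0, "jaw": 2.5}, {"x": 0, "y": 0, "z": 0, "rx": 0, "ry": 0, "rz": 0, "jaw": 2.5}, {"x": 0, "y": 0, "z": 0, "rx": 0, "ry": 0, "rz": 0, "jaw": 2.5}, {"x": 0, "y": 0, "z": 0, "rx": 0, "ry": 0, "rz": 0, "jaw": 2.5}, {"x": 0, "y": 0, "z": 0, "rx": 0, "ry": 0, "rz": 0, "jaw": 2.5}]}}

```text
clock: 3.2
tool_pos: [0.4536, -0.1711, 0.0153]
eef_rot: [0.991, 0.131, 0.0, 0.002]
contact_force: [0.1, -5.5, 3.8]
opening: 0.357
finger_force: 19.7
```

The opening is 31 mm, so the trigger is at its stop. That was pump 1. Release and repeat.

>>> {"name": "send_rows", "arguments": {"motion": [{"x": 0, "y": 0, "z": 0, "rx": 0, "ry": 0, "rz": 0, "jaw": 7.5}, {"x": 0, "y": 0, "z": 0, "rx": 0, "ry": 0, "rz": 0, "jaw": 7.5}, {"x": 0, "y": 0, "z": 0, "rx": 0, "ry": 0, "rz": 0, "jaw": 7.5}, {"x": 0, "y": 0, "z": 0, "rx": 0, "ry": 0, "rz": 0, "jaw": 7.5}, {"x": 0, "y": 0, "z": 0, "rx": 0, "ry": 0, "rz": 0, "jaw": 7.5}]}}

```text
clock: 3.7
tool_pos: [0.4532, -0.1683, 0.0145]
eef_rot: [0.991, 0.133, -0.0, -0.0]
contact_force: [-1.0, 2.8, 0.8]
opening: 0.792
finger_force: 1.5
```

>>> {"name": "send_rows", "arguments": {"motion": [{"x": 0, "y": 0, "z": 0, "rx": 0, "ry": 0, "rz": 0, "jaw": 7.5}, {"x": 0, "y": 0, "z": 0, "rx": 0, "ry": 0, "rz": 0, "jaw": 7.5}, {"x": 0, "y": 0, "z": 0, "rx": 0, "ry": 0, "rz": 0, "jaw": 6}, {"x": 0, "y": 0, "z": 0, "rx": 0, "ry": 0, "rz": 0, "jaw": 5}, {"x": 0, "y": 0, "z": 0, "rx": 0, "ry": 0, "rz": 0, "jaw": 4}]}}

```text
clock: 4.2
tool_pos: [0.4537, -0.1701, 0.0147]
eef_rot: [0.991, 0.132, 0.0, 0.001]
contact_force: [-0.1, -1.7, -2.7]
opening: 0.604
finger_force: 7.0
```

>>> {"name": "send_rows", "arguments": {"motion": [{"x": 0, "y": 0, "z": 0, "rx": 0, "ry": 0, "rz": 0, "jaw": 3}, {"x": 0, "y": 0, "z": 0, "rx": 0, "ry": 0, "rz": 0, "jaw": 2.5}, {"x": 0, "y": 0, "z": 0, "rx": 0, "ry": 0, "rz": 0, "jaw": 2.5}, {"x": 0, "y": 0, "z": 0, "rx": 0, "ry": 0, "rz": 0, "jaw": 2.5}, {"x": 0, "y": 0, "z": 0, "rx": 0, "ry": 0, "rz": 0, "jaw": 2.5}]}}

```text
clock: 4.7
tool_pos: [0.4529, -0.1693, 0.0147]
eef_rot: [0.991, 0.132, -0.0, 0.0]
contact_force: [-1.0, -2.7, -2.8]
opening: 0.361
finger_force: 19.0
```

```bash
python3 - <<'E'
from go import *
a=snap('scene','s2');b=snap('top','t2')
def v(f,x0,y0,w=120): return cv2.resize(cv2.imread(f'pics/{f}.png')[y0:y0+w,x0:x0+w],(400,400),interpolation=cv2.INTER_CUBIC)
cv2.imwrite('pics/c3.png',np.hstack([v('s2',210,120),v('t2',245,180)]))
E
```

```text
(no output)
```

View pics/c3.png

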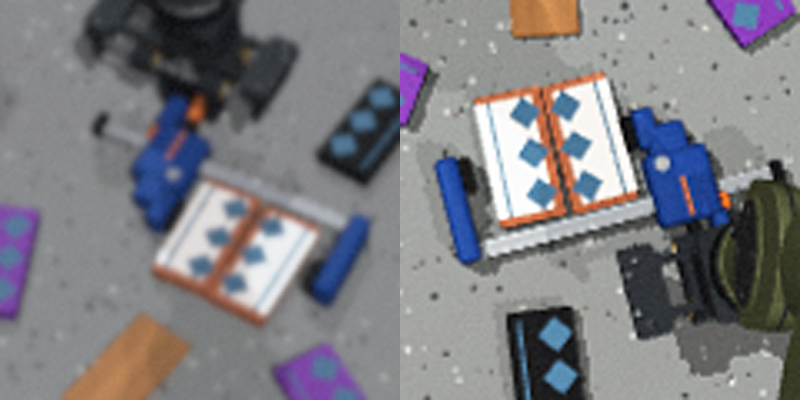

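After two pumps the bar is drawn in about 20 mm and the break is nearly shut (right image, near (555,150)). The moving jaw touches the right half, and the fixed jaw is still about 15 mm off. Pump 3 next, then 4.

>>> {"name": "send_rows", "arguments": {"motion": [{"x": 0, "y": 0, "z": 0, "rx": 0, "ry": 0, "rz": 0, "jaw": 7.5}, {"x": 0, "y": 0, "z": 0, "rx": 0, "ry": 0, "rz": 0, "jaw": 7.5}, {"x": 0, "y": 0, "z": 0, "rx": 0, "ry": 0, "rz": 0, "jaw": 7.5}, {"x": 0, "y": 0, "z": 0, "rx": 0, "ry": 0, "rz": 0, "jaw": 7.5}, {"x": 0, "y": 0, "z": 0, "rx": 0, "ry": 0, "rz": 0, "jaw": 7.5}]}}

```text
clock: 5.3
tool_pos: [0.4542, -0.1688, 0.0149]
eef_rot: [0.991, 0.133, 0.001, 0.0]
contact_force: [-0.5, 0.4, -0.2]
opening: 0.793
finger_force: 0.0
```

>>> {"name": "send_rows", "arguments": {"motion": [{"x": 0, "y": 0, "z": 0, "rx": 0, "ry": 0, "rz": 0, "jaw": 7.5}, {"x": 0, "y": 0, "z": 0, "rx": 0, "ry": 0, "rz": 0, "jaw": 7.5}, {"x": 0, "y": 0, "z": 0, "rx": 0, "ry": 0, "rz": 0, "jaw": 6}, {"x": 0, "y": 0, "z": 0, "rx": 0, "ry": 0, "rz": 0, "jaw": 5}, {"x": 0, "y": 0, "z": 0, "rx": 0, "ry": 0, "rz": 0, "jaw": 4}]}}

```text
clock: 5.8
tool_pos: [0.4531, -0.169, 0.0147]
eef_rot: [0.991, 0.132, -0.0, 0.0]
contact_force: [0.3, -1.6, -0.9]
opening: 0.603
finger_force: 7.2
```

>>> {"name": "send_rows", "arguments": {"motion": [{"x": 0, "y": 0, "z": 0, "rx": 0, "ry": 0, "rz": 0, "jaw": 3}, {"x": 0, "y": 0, "z": 0, "rx": 0, "ry": 0, "rz": 0, "jaw": 2.5}, {"x": 0, "y": 0, "z": 0, "rx": 0, "ry": 0, "rz": 0, "jaw": 2.5}, {"x": 0, "y": 0, "z": 0, "rx": 0, "ry": 0, "rz": 0, "jaw": 2.5}, {"x": 0, "y": 0, "z": 0, "rx": 0, "ry": 0, "rz": 0, "jaw": 2.5}]}}

```text
clock: 6.3
tool_pos: [0.4526, -0.1696, 0.0147]
eef_rot: [0.991, 0.132, -0.001, 0.0]
contact_force: [-1.7, -5.0, -2.4]
opening: 0.357
finger_force: 18.8
```

>>> {"name": "send_rows", "arguments": {"motion": [{"x": 0, "y": 0, "z": 0, "rx": 0, "ry": 0, "rz": 0, "jaw": 7.5}, {"x": 0, "y": 0, "z": 0, "rx": 0, "ry": 0, "rz": 0, "jaw": 7.5}, {"x": 0, "y": 0, "z": 0, "rx": 0, "ry": 0, "rz": 0, "jaw": 7.5}, {"x": 0, "y": 0, "z": 0, "rx": 0, "ry": 0, "rz": 0, "jaw": 7.5}, {"x": 0, "y": 0, "z": 0, "rx": 0, "ry": 0, "rz": 0, "jaw": 7.5}]}}

```text
clock: 6.8
tool_pos: [0.4544, -0.1688, 0.0148]
eef_rot: [0.991, 0.133, 0.001, 0.0]
contact_force: [0.1, -0.3, 0.4]
opening: 0.791
finger_force: 0.0
```

>>> {"name": "send_rows", "arguments": {"motion": [{"x": 0, "y": 0, "z": 0, "rx": 0, "ry": 0, "rz": 0, "jaw": 7.5}, {"x": 0, "y": 0, "z": 0, "rx": 0, "ry": 0, "rz": 0, "jaw": 7.5}, {"x": 0, "y": 0, "z": 0, "rx": 0, "ry": 0, "rz": 0, "jaw": 6}, {"x": 0, "y": 0, "z": 0, "rx": 0, "ry": 0, "rz": 0, "jaw": 5}, {"x": 0, "y": 0, "z": 0, "rx": 0, "ry": 0, "rz": 0, "jaw": 4}]}}

```text
clock: 7.3
tool_pos: [0.4535, -0.1692, 0.0148]
eef_rot: [0.991, 0.132, 0.0, 0.0]
contact_force: [0.3, -1.9, -2.2]
opening: 0.603
finger_force: 8.4
```

>>> {"name": "send_rows", "arguments": {"motion": [{"x": 0, "y": 0, "z": 0, "rx": 0, "ry": 0, "rz": 0, "jaw": 3}, {"x": 0, "y": 0, "z": 0, "rx": 0, "ry": 0, "rz": 0, "jaw": 2.5}, {"x": 0, "y": 0, "z": 0, "rx": 0, "ry": 0, "rz": 0, "jaw": 2.5}, {"x": 0, "y": 0, "z": 0, "rx": 0, "ry": 0, "rz": 0, "jaw": 2.5}, {"x": 0, "y": 0, "z": 0, "rx": 0, "ry": 0, "rz": 0, "jaw": 2.5}]}}

```text
clock: 7.8
tool_pos: [0.4524, -0.1699, 0.0147]
eef_rot: [0.991, 0.132, -0.001, 0.001]
contact_force: [-1.4, -4.6, -0.3]
opening: 0.392
finger_force: 18.5
```

```bash
python3 - <<'E'
from go import *
a=snap('scene','s3');b=snap('top','t3')
def v(f,x0,y0,w=120): return cv2.resize(cv2.imread(f'pics/{f}.png')[y0:y0+w,x0:x0+w],(400,400),interpolation=cv2.INTER_CUBIC)
cv2.imwrite('pics/c4.png',np.hstack([v('s3',210,120),v('t3',245,180)]))
E
```

```text
(no output)
```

View pics/c4.png

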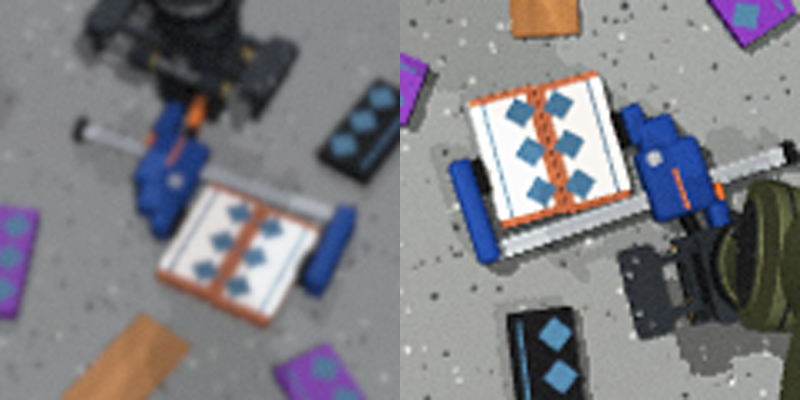

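The break now looks shut, with both pads on the trivet. The trigger opening reads 34.5 mm against 31.5 mm at its stop, so it has either stopped against the work or is still closing. I'll hold to find out.

>>> {"name": "send_rows", "arguments": {"motion": [{"x": 0, "y": 0, "z": 0, "rx": 0, "ry": 0, "rz": 0, "jaw": 2.5}, {"x": 0, "y": 0, "z": 0, "rx": 0, "ry": 0, "rz": 0, "jaw": 2.5}, {"x": 0, "y": 0, "z": 0, "rx": 0, "ry": 0, "rz": 0, "jaw": 2.5}, {"x": 0, "y": 0, "z": 0, "rx": 0, "ry": 0, "rz": 0, "jaw": 2.5}, {"x": 0, "y": 0, "z": 0, "rx": 0, "ry": 0, "rz": 0, "jaw": 2.5}]}}

```text
clock: 8.4
tool_pos: [0.4525, -0.1699, 0.0147]
eef_rot: [0.991, 0.132, -0.001, 0.001]
contact_force: [-2.0, -5.6, -0.0]
opening: 0.388
finger_force: 18.5
```

```bash
python3 - <<'E'
from go import *
a=snap('scene','s4');b=snap('top','t4');s=get_state();print(s['opening']*88.1,s['finger_force'])
cv2.imwrite('pics/c5.png',cv2.resize(cv2.imread('pics/t4.png')[195:265,250:350],None,fx=8,fy=8,interpolation=cv2.INTER_CUBIC))
E
```

```text
34.28214179125531 18.50607089290861
```

View pics/c5.png

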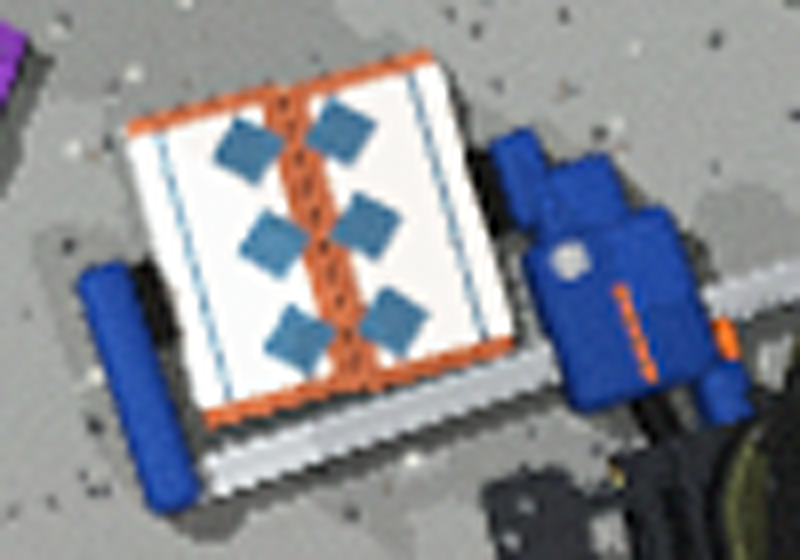

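The break is shut and both pads bear on the trivet. The trigger holds steady at 34.3 mm under 18.5 N, short of its 31.5 mm free stop, so the work is loaded: about 2 mm of pad compression, or roughly 20 N. Handing in while still squeezing.

```bash
python3 -c "
from plant import *
print(finish_job())"
```

```text
the job is handed in; nothing more can be done
None
```

The job is handed in: four pumps closed the break, and the gripper still holds the trigger at about 20 N, for an estimated 20 N of clamping force; the other kitchen things weren't touched.

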